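Level the model-railway setting-up stand and prove it under load

TASK

The foot end of the plywood setting-up stand sits low. Lay the spirit level on its underside along the bare strip of the deck beside the track; then, with the level lying there, wind the screw foot by its black knob until the bubble rests between the two lines. Finish by pressing the level down onto the deck with about 10 N, as a check that the stand keeps its reading under load, and end the program while still pressing, with the bubble still between the lines; leave the wagon standing where it is on its track.

Things in the scene. Friction and masses are not known exactly. Their poses are not given: they have to be found in the camera images.
- level: Plain aluminium spirit level with black end caps, a bar 220 mm long (its x axis), 26 mm wide (y) and 42 mm high (z), about 0.35 kg, at first standing on its underside on the bench. Origin: centre of the underside. It is symmetrical and may lie either way round.
- vial (a point): Middle of the level's top face, 42 mm above its underside, axes as the level's. The vial lies here, 74 mm long along x, under a cover flush with the top, so the whole top may be pressed on. Two black lines cross the vial at x = +12 and -12 mm; the pale bubble is 18 mm long.
- bubble (a joint): Place of the bubble's middle along the level's x axis, m; 0 is midway between the lines, and within 3 mm of 0 the bubble lies between them. It moves to the higher end, 1.5 mm per milliradian of tilt, up to 22 mm, and needs about 2 s to settle. At the start the deck's foot end is 4.5 to 10.5 mrad low.
- deck: Plywood deck of the stand, 170 mm (x) by 360 mm (y, from -15 to 345), top 45 mm above the bench. Origin: on the bench midway between the two fixed feet; +y runs along the deck to the single screw foot, z up. Track on its +x half (rails at x = 15 and 65 mm, 14 mm above the board), bare strip on its -x half. It stays put on the bench; only its tilt about x changes.
- strip_mid (a point): Point on top of the bare strip at x = -48, y = 190, z = 45 mm of the deck, axes as the deck's. The strip is 73 mm wide (centred here), from the deck's edge to the 6 mm high sleepers, and 360 mm long. A level whose middle is here is clear of wagon and knob; its length goes along y. Wholly on the deck means its middle is from 95 mm before to 45 mm beyond this point.
- knob_grip (a point): Middle of the screw foot's fluted round black knob: 40 mm diameter, 28 mm high (14 mm below to 14 mm above this point), axis upright, at x = 0, y = 390 mm of the deck, 85 mm above the bench and staying at that height. It stands clear of the board over a steel tongue whose boss reaches 42 mm above the bench.
- foot_pad (a point): Where the screw foot stands on the bench, below the knob. Right-hand thread: turning the knob clockwise seen from above raises this end of the deck, 8 mm per turn: 3.26 mrad of tilt, 4.9 mm of bubble travel, per radian turned. Levelling needs 1.4 to 3.2 rad; turning takes about 0.1 N m, has no play, stays where left; the deck's load does not turn it.
- wagon: Small low-sided four-wheel model wagon standing on the rails near the fixed-foot end of the deck, 71 mm wide, 144 mm long along the track, 47 mm high. Origin: at rail-top height under its middle. To be left where it is.
There are look-alikes about, which are no part of the job. What is shaped like the level but green or red is not meant.

How it is judged:
By the outcome, as a careful person would: the job done as asked, in the order asked, and still so for the second after the job is handed in, while the arm keeps its last pose, push and grip.
It also fails if it takes over 72 s, if anything falls off the work surface, if the arm or the gripper's body presses on something with over 40 N, if the wrist force passes 120 N, or if a joint passes its speed limit or range.

ROBOT

A 6-joint arm with a two-finger parallel gripper is mounted at the origin on the work surface. World frame = base frame: x ahead of the robot, y to its left, z up, the work surface at z = 0. Lengths are in mm, angles in rad, forces in N, time in s.
With the tool pointing down it reaches from about 350 to 975 mm from the base axis. Payload 7.1 kg.
Tool frame: the origin (TCP) lies at the very end of the fingers, on their centre line; the grasp point (between the pads) lies 19 mm behind it; y points along the fingers, x is the direction in which the jaws open and shut, and the axes are right-handed (so a half turn about y gives the same grasp; the last joint's range is limited). The gripper opens to 88 mm and grips with 3 to 60 N. Pads are 20 mm wide; open, the fingers measure 115 mm over their backs; the gripper's body (75 mm by 178 mm) begins 61 mm behind the grasp point.
Start: joints at [-1.211, 0.423, 1.63, -0, 1.089, -0.019], TCP at [231.145, -580.669, 222.675] pointing down, gripper open.
Joint ranges: [-3, 3], [-0.9, 2.11], [0.09, 2.58], [-1.31, 4.45], [0.11, 2.69], [-2.54, 2.54]. Speed limits (rad/s): [2.39, 2.39, 3.01, 3.14, 3.14, 3.14].

INTERFACE

Orientations are given as a rotation vector (axis times angle).
In Python, from workcell import ctrl gives the robot as it stands. The module is installed in compiled form; this text tells all that it offers.
- The arm moves only by the tool jog_arm, never from a script. Its argument "steps" is a list of rows, each an object with "turn": the turn, a rotation vector about the world's x, y, z scaled (see below), a list of three; "dp": the shift along the world's x, y, z scaled (see below), a list of three; "claw": the opening, from 0 (shut) to 1 (fully open). In form: [{"turn": [wx, wy, wz], "dp": [x, y, z], "claw": claw}, ...]. A call has 1 to 12 rows; each row is the pose to reach, as a shift and turn from the pose measured when the call began, turning the shorter way round; what a row does not reach only later rows make up. The controller multiplies each number of a shift by 80 mm and each number of a turn by pi rad. A row lasts 1/12 s, in which the tool goes at most 41.7 mm and 7.16 degrees, less where a joint would pass 70% of its speed; a pose out of reach is approached as far as the arm can. A call with a number of a shift or a turn outside -1 to 1 is refused whole. A call with a gripper value outside its range is refused whole. The fingers move at their own pace and stop on an object; the grip force is fixed at half the most. Time passes only in rows, so rows that repeat a pose let the fingers close. It gives the time, the measured TCP pose, the force and the opening at its end, in the units of the state.
- ctrl.get_obs(): the state, without advancing time (a new reading comes with each control period).
- ctrl.get_image(name): name is "side" or "top"; returns a dict with "img" (420x560x3 uint8, red, green, blue), "range_z" (420x560 float32, mm along the optical axis (not along the pixel's ray), 0 where there is no reading), "fovy" (degrees; the focal length in pixels is half the picture's height over the tangent of half this angle, whatever the lens; pixels are square), "cx", "cy" (the principal point, pixels), "camera_from_world" (4x4, takes a point from world to camera coordinates). Camera axes: x right, y down, z forward; pixel columns grow to the right and rows downward; lengths in mm; the calibration is good to about 2 mm. A picture is of the moment at which its call begins.
- ctrl.close_job(): hands the job in, once; it reports no verdict.
The state is a dict: "t": time; "qpos": joint angles; "qvel": joint speeds; "joint_torque": joint torques, N m; "ee_pos": TCP position; "orientation": TCP orientation; "ft_force": force on the tool from outside, world axes, zero at the start; "moment": the same for the moment, N m; "width": finger opening in mm.
Only numpy, scipy, OpenCV 4.12 (cv2) and the standard library are available. Lean on these libraries where they do the work, as an engineer would, in place of code of your own. Each camera call takes 0.05 s, during which the arm holds its last target.

## Working session

There is one attempt and no reset: what is moved stays moved. The work goes in short steps, Python scripts to look and compute and a tool call to move; the robot and the scene stay as the last step left them, time stands still between calls to the robot, and variables do not carry over. Pictures are saved under pics/ and viewed, and the job is handed in when it is done.

Besides the shell and the picture viewer there is one more tool, called as name(argument=value, ...) on one line, values as JSON. jog_arm: Moves the arm, as the interface text tells. Its arguments: {"type":"object","properties":{"steps":{"type":"array","items":{"type":"object","properties":{"turn":{"type":"array","items":{"type":"number"}},"dp":{"type":"array","items":{"type":"number"}},"claw":{"type":"number"}}}}},"required":["steps"]}

```bash
mkdir -p pics
cat > h.py <<'E'
import numpy as np, cv2
from workcell import ctrl
def grab(n):
    d=ctrl.get_image(n); d['f']=d['img'].shape[0]/2/np.tan(np.radians(d['fovy'])/2); return d
def save(img,p): cv2.imwrite(p,img[:,:,::-1])
def ray(d,u,v):
    T=np.linalg.inv(d['camera_from_world']); r=T[:3,:3]@np.array([(u-d['cx'])/d['f'],(v-d['cy'])/d['f'],1]); return T[:3,3],r
def onz(d,u,v,z):
    o,r=ray(d,u,v); return o+r*(z-o[2])/r[2]
def depth(d,u,v):
    o,r=ray(d,u,v); return o+r*d['range_z'][int(v),int(u)]
def proj(d,p):
    c=d['camera_from_world']@np.append(p,1); return c[:2]/c[2]*d['f']+[d['cx'],d['cy']]
E
python3 - <<'E'
from h import *
for n in('top','side'):
    d=grab(n); save(d['img'],f'pics/{n}0.png'); print(n,d['fovy'],d['cx'],d['cy'],np.round(d['camera_from_world'],3).tolist())
print(ctrl.get_obs())
E
```

```text
top 48.874077920969754 280.03039440259397 202.64438870836378 [[0.019, -1.0, 0.012, -162.134], [-0.993, -0.02, -0.112, 461.883], [0.112, -0.01, -0.994, 1531.184], [0.0, 0.0, 0.0, 1.0]]
side 51.71399082991573 281.01946200324335 203.34647590107738 [[-0.966, -0.26, -0.001, 385.158], [-0.134, 0.501, -0.855, 203.104], [0.223, -0.826, -0.519, 1114.868], [0.0, 0.0, 0.0, 1.0]]
{'t': 0.1, 'qpos': array([-1.21096792e+00,  4.23771842e-01,  1.63058829e+00, -1.17336718e-05,
        1.08859234e+00, -1.89951114e-02]), 'qvel': array([ 9.96334264e-05, -9.72787717e-04, -3.18195424e-03, -1.21064327e-03,
        1.40316232e-08, -1.50154535e-03]), 'joint_torque': array([-1.79468634e-04, -5.45611131e+01, -2.74325323e+01,  6.45568315e-02,
        1.88482093e-02, -1.61306122e-05]), 'ee_pos': array([ 230.99358418, -580.21990089,  221.98472929]), 'orientation': array([-1.36413974,  0.92659181, -0.92475032]), 'ft_force': array([-0.12242827,  0.66673466,  0.35366648]), 'moment': array([ 0.02503539, -0.00155504, -0.01347481]), 'width': 88.07078552675316}
```

View pics/top0.png

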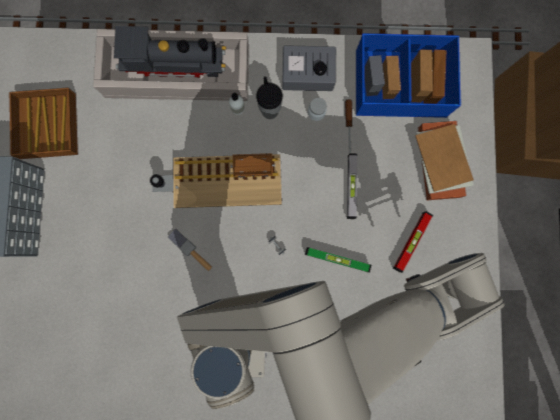

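View pics/side0.png

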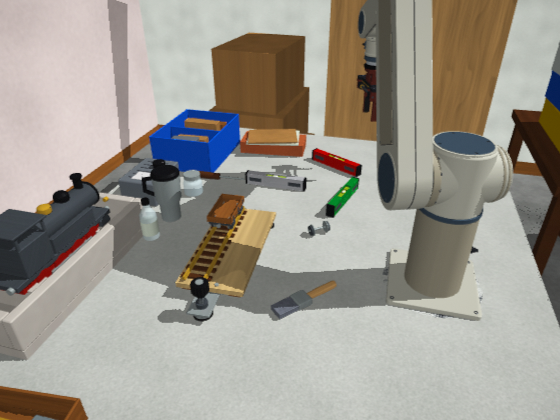

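Run:
```python
from h import *
d=grab('top'); s=grab('side')
a=cv2.resize(d['img'][130:230,130:380],None,fx=3.2,fy=3.2,interpolation=cv2.INTER_CUBIC); save(a,'pics/topc.png')
b=cv2.resize(s['img'][150:340,160:330],None,fx=3.1,fy=3.1,interpolation=cv2.INTER_CUBIC); save(b,'pics/sidec.png')
for uv in [(352,155),(352,186),(352,217),(157,181),(175,157),(174,207),(282,204),(280,155)]: print(uv,depth(d,*uv).round(0))
print(proj(d,[0,0,0]),proj(d,[500,0,0]))
```

```text
(352, 155) [ 630. -394.   42.]
(352, 186) [ 525. -394.   39.]
(352, 217) [ 420. -395.   37.]
(157, 181) [519. 245.  99.]
(175, 157) [610. 203.  45.]
(174, 207) [442. 199.  42.]
(282, 204) [ 463. -160.    4.]
(280, 155) [ 625. -150.   44.]
[231.09439069 342.05191769] [235.52910159 192.49646582]
```

View pics/topc.png

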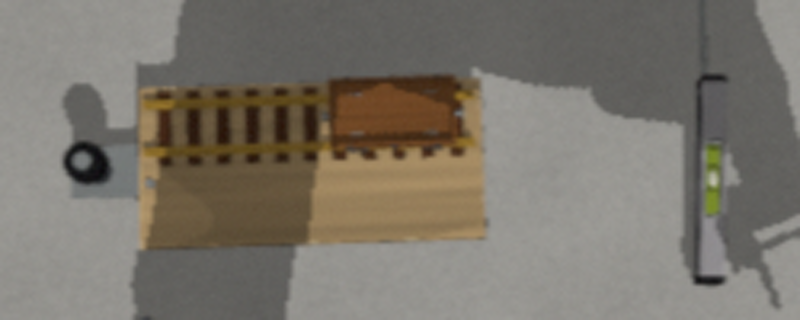

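View pics/sidec.png

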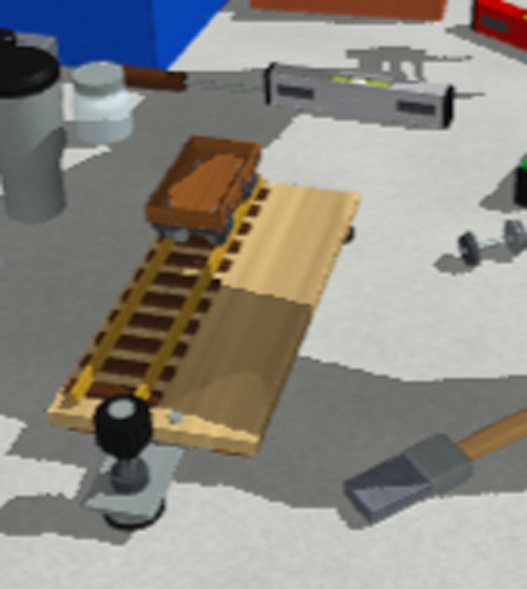

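```bash
cat >> h.py <<'E'
from scipy.spatial.transform import Rotation as R
def st():
    o=ctrl.get_obs(); M=R.from_rotvec(o['orientation']).as_matrix()
    print('t',round(o['t'],2),'p',o['ee_pos'].round(1),'x',M[:,0].round(3),'y',M[:,1].round(3),'q',o['qpos'].round(2),'F',o['ft_force'].round(1),'w',round(o['width'],1)); return o
E
python3 - <<'E'
from h import *
d=grab('top'); s=grab('side'); st()
def c(u,v): return u/3.2+130-.3,v/3.2+130-.3
P=[onz(d,*c(*p),45) for p in [(138,88),(140,248),(486,238),(479,78)]]
for p in P: print(p.round(1))
e=P[2]-P[1]; print('edge len',np.linalg.norm(e),'w',np.linalg.norm(P[0]-P[1]),'ang',np.degrees(np.arctan2(-e[0],-e[1])))
# knob: depth points dark
def cloud(d):
    v,u=np.mgrid[:420,:560]; Z=d['range_z']; T=np.linalg.inv(d['camera_from_world'])
    C=np.stack([(u-d['cx'])/d['f']*Z,(v-d['cy'])/d['f']*Z,Z],-1)
    return C@T[:3,:3].T+T[:3,3]
for n,dd in(('top',d),('side',s)):
    X=cloud(dd); ok=dd['range_z']>0
    # knob
    m=ok&(X[...,2]>70)&(X[...,2]<115)&(abs(X[...,0]-525)<45)&(abs(X[...,1]-245)<40)
    q=X[m]; print(n,'knob',len(q),q.mean(0).round(1) if len(q) else 0,q.min(0).round(1),q.max(0).round(1))
    m=ok&(X[...,2]>22)&(X[...,2]<60)&(abs(X[...,0]-525)<135)&(abs(X[...,1]+394)<40)
    q=X[m].astype(np.float32); q=q; r=cv2.minAreaRect(q[:,:2]); print(n,'level',len(q),r,np.median(q[:,2]))
    m=ok&(X[...,2]>30)&(X[...,2]<53)&(X[...,0]>400)&(X[...,0]<640)&(X[...,1]>-190)&(X[...,1]<208)
    q=X[m].astype(np.float32); print(n,'deck',cv2.minAreaRect(q[:,:2]),np.median(q[:,2]))
    m=ok&(X[...,2]>85)&(X[...,0]>500)&(X[...,0]<640)&(X[...,1]>-190)&(X[...,1]<100)
    q=X[m].astype(np.float32); print(n,'wagon',cv2.minAreaRect(q[:,:2]),len(q))
# knob colour, top
hsv=cv2.cvtColor(d['img'],cv2.COLOR_RGB2HSV)
m=(hsv[...,2]<45).astype(np.uint8); m[:,:140]=0;m[:,172:]=0;m[:165]=0;m[200:]=0
n,l,stt,ce=cv2.connectedComponentsWithStats(m); print(stt[1:],ce[1:])
for k in range(1,n): print(onz(d,*ce[k],99).round(1))
E
```

```text
t 0.3 p [ 231.1 -580.5  222.4] x [ 0.37  -0.929 -0.001] y [-0.     0.001 -1.   ] q [-1.21  0.42  1.63  0.    1.09 -0.02] F [ 0.9  0.7 -0.4] w 88.1
[609.3 210.   45. ]
[440.6 200.4  45. ]
[ 458.2 -158.3   45. ]
[ 627.6 -147.8   45. ]
edge len 359.1141905451717 w 169.00587012187316 ang -2.8050966295029487
top knob 148 [521.7 246.9  96.4] [502.8 227.9  71.5] [542.4 268.9 105.9]Traceback (most recent call last):
  File "<stdin>", line 18, in <module>
cv2.error: OpenCV(4.12.0) /io/opencv/modules/imgproc/src/convhull.cpp:143: error: (-215:Assertion failed) total >= 0 && (depth == CV_32F || depth == CV_32S) in function 'convexHull'
```

```bash
cat >> h.py <<'E'
def cloud(d):
    v,u=np.mgrid[:420,:560]; Z=d['range_z']; T=np.linalg.inv(d['camera_from_world'])
    C=np.stack([(u-d['cx'])/d['f']*Z,(v-d['cy'])/d['f']*Z,Z],-1)
    return (C@T[:3,:3].T+T[:3,3]).astype(np.float32)
def rect(q): return cv2.minAreaRect(np.ascontiguousarray(q[:,:2]))
E
python3 - <<'E'
from h import *
d=grab('top'); s=grab('side')
for n,dd in(('top',d),('side',s)):
    X=cloud(dd); ok=dd['range_z']>0
    def box(a,b,c,e,f,g):
        return X[ok&(X[...,0]>a)&(X[...,0]<b)&(X[...,1]>c)&(X[...,1]<e)&(X[...,2]>f)&(X[...,2]<g)]
    for nm,b in dict(knob=(480,570,205,285,88,115),level=(380,670,-434,-354,22,60),deck=(400,660,-190,215,33,53),wagon=(500,640,-190,100,85,130)).items():
        q=box(*b)
        if len(q)>3:print(n,nm,len(q),np.round(np.ravel(sum(map(list,rect(q)[:2]),[])),1),round(rect(q)[2],2),np.median(q,0).round(1))
hsv=cv2.cvtColor(d['img'],cv2.COLOR_RGB2HSV)
m=(hsv[...,2]<45).astype(np.uint8); m[:,:140]=0;m[:,172:]=0;m[:165]=0;m[200:]=0
n,l,stt,ce=cv2.connectedComponentsWithStats(m)
for k in range(1,n): print(stt[k],ce[k],onz(d,*ce[k],97).round(1))
E
```

```text
top knob 129 [522.4 248.5  40.6  37.5] 64.92 [521.7 248.4  97.9]
top level 558 [ 534.7 -396.4   28.6  234.5] 89.42 [ 524.7 -394.9   41.3]
top deck 4126 [535.3  30.2 172.4 370.2] 2.85 [513.3  50.3  45.2]
top wagon 891 [580.4 -60.4  73.8 140.5] 2.81 [580.9 -60.4  93.1]
side knob 225 [519.3 254.5  41.4  38.7] 80.25 [518.  259.4  97.2]
side level 521 [ 523.2 -391.6   38.   220. ] 89.64 [ 520.2 -382.8   37.5]
side deck 4388 [532.1  29.6 172.6 366.2] 2.85 [511.3  76.9  44.5]
side wagon 796 [576.7 -54.5  74.  143.4] 3.14 [578.6 -56.3  93.2]
[151 175  13  12  86] [157.48837209 181.02325581] [519.3 244.   97. ]
```

jog_arm(steps=[{"dp":[0.95,0.6,0],"turn":[0,0,-0.1206],"claw":1},{"dp":[0.95,0.6,0],"turn":[0,0,-0.1206],"claw":1},{"dp":[0.95,0.6,0],"turn":[0,0,-0.1206],"claw":1},{"dp":[0.95,0.6,0],"turn":[0,0,-0.1206],"claw":1}])

```text
t: 0.73
ee_pos: [309.3, -531.1, 222.6]
orientation: [-1.208, 1.21, -1.21]
ft_force: [0.0, 0.8, -0.2]
width: 88.1
```

jog_arm(steps=[{"dp":[0.95,0.6,-0.3],"turn":[0,0,0],"claw":0.7},{"dp":[0.95,0.6,-0.3],"turn":[0,0,0],"claw":0.7},{"dp":[0.95,0.6,-0.3],"turn":[0,0,0],"claw":0.7}])

```text
t: 0.98
ee_pos: [387.1, -481.1, 197.3]
orientation: [-1.209, 1.208, -1.206]
ft_force: [0.4, 0.7, 0.3]
width: 71.4
```

jog_arm(steps=[{"dp":[0.95,0.6,-0.4],"turn":[0,0,0],"claw":0.7},{"dp":[0.95,0.6,-0.4],"turn":[0,0,0],"claw":0.7},{"dp":[0.95,0.6,-0.4],"turn":[0,0,0],"claw":0.7}])

```text
t: 1.23
ee_pos: [464.9, -431.3, 163.7]
orientation: [-1.21, 1.206, -1.201]
ft_force: [-0.3, -0.1, -0.7]
width: 61.6
```

Run:
```python
from h import *
st()
```

```text
t 1.23 p [ 464.9 -431.3  163.7] x [ 0.007 -1.    -0.004] y [-0.001  0.004 -1.   ] q [-0.77  0.51  1.65  0.    0.99  0.79] F [-0.3 -0.1 -0.7] w 61.6
```

Go above the level (524, −394), then look.

jog_arm(steps=[{"dp":[0.74,0.47,-0.8],"turn":[0,0,0],"claw":0.7},{"dp":[0.74,0.47,-0.8],"turn":[0,0,0],"claw":0.7},{"dp":[0.74,0.47,-0.8],"turn":[0,0,0],"claw":0.7},{"dp":[0.74,0.47,-0.8],"turn":[0,0,0],"claw":0.7}])

```text
t: 1.57
ee_pos: [523.7, -392.0, 96.8]
orientation: [-1.213, 1.207, -1.194]
ft_force: [-0.7, 0.4, -0.1]
width: 61.3
```

Run:
```python
from h import *
st(); s=grab('side')
save(cv2.resize(s['img'][60:230,200:380],None,fx=3.2,fy=3.2,interpolation=cv2.INTER_CUBIC),'pics/s1.png')
```

```text
t 1.57 p [ 523.7 -392.    96.8] x [ 0.011 -1.    -0.007] y [-0.004  0.006 -1.   ] q [-0.66  0.62  1.63  0.    0.9   0.9 ] F [-0.7  0.4 -0.1] w 61.3
```

View pics/s1.png

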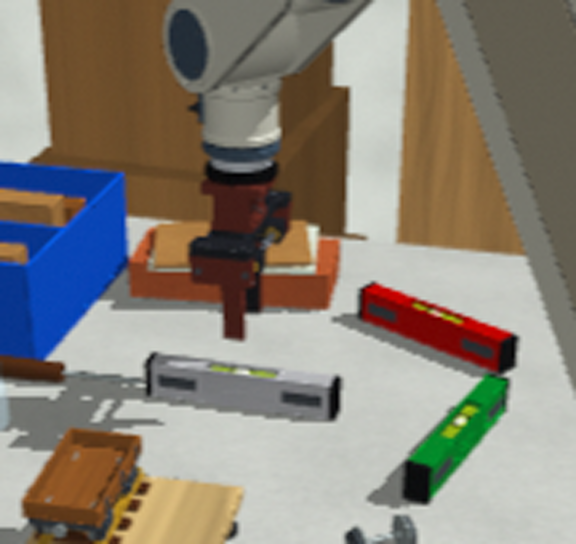

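jog_arm(steps=[{"dp":[0,-0.02,-0.5],"turn":[0,0,0],"claw":0.7},{"dp":[0,-0.02,-1],"turn":[0,0,0],"claw":0.7},{"dp":[0,-0.02,-1],"turn":[0,0,0],"claw":0.7},{"dp":[0,-0.02,-1],"turn":[0,0,0],"claw":0.7}])

```text
t: 1.95
ee_pos: [521.2, -395.8, 18.3]
orientation: [-1.213, 1.21, -1.195]
ft_force: [0.5, 0.1, 1.0]
width: 61.4
```

jog_arm(steps=[{"dp":[0,0,-0.05],"turn":[0,0,0],"claw":0.2},{"dp":[0,0,-0.05],"turn":[0,0,0],"claw":0.2},{"dp":[0,0,-0.05],"turn":[0,0,0],"claw":0.2},{"dp":[0,0,-0.05],"turn":[0,0,0],"claw":0.2},{"dp":[0,0,-0.05],"turn":[0,0,0],"claw":0.2},{"dp":[0,0,-0.05],"turn":[0,0,0],"claw":0.2}])

```text
t: 2.45
ee_pos: [521.6, -395.8, 15.4]
orientation: [-1.212, 1.209, -1.195]
ft_force: [-1.6, 1.4, 8.5]
width: 25.9
```

Run:
```python
from h import *
st()
```

```text
t 2.45 p [ 521.6 -395.8   15.4] x [ 0.009 -1.    -0.007] y [-0.005  0.007 -1.   ] q [-0.67  0.74  1.64  0.    0.77  0.89] F [-1.6  1.4  8.5] w 25.9
```

jog_arm(steps=[{"dp":[0,0,0.45],"turn":[0,0,0],"claw":0.2},{"dp":[0,0,0.95],"turn":[0,0,0],"claw":0.2},{"dp":[0,0,0.95],"turn":[0,0,0],"claw":0.2}])

```text
t: 2.7
ee_pos: [525.1, -398.3, 98.2]
orientation: [-1.211, 1.2, -1.204]
ft_force: [1.8, -1.7, -2.9]
width: 25.9
```

jog_arm(steps=[{"dp":[-0.16,0.4,0.05],"turn":[0,0,0.155],"claw":0.2},{"dp":[-0.16,0.8,0.05],"turn":[0,0,0.155],"claw":0.2},{"dp":[-0.16,0.8,0.05],"turn":[0,0,0.155],"claw":0.2},{"dp":[-0.16,0.8,0.05],"turn":[0,0,0.155],"claw":0.2}])

```text
t: 3.03
ee_pos: [511.6, -332.2, 101.6]
orientation: [-1.404, 0.83, -0.829]
ft_force: [0.7, 0.4, -3.5]
width: 25.7
```

jog_arm(steps=[{"dp":[-0.16,0.4,0],"turn":[0,0,0.155],"claw":0.2},{"dp":[-0.16,0.8,0],"turn":[0,0,0.155],"claw":0.2},{"dp":[-0.16,0.8,0],"turn":[0,0,0.155],"claw":0.2},{"dp":[-0.16,0.8,0],"turn":[0,0,0.155],"claw":0.2}])

```text
t: 3.37
ee_pos: [497.9, -266.0, 101.0]
orientation: [-1.521, 0.449, -0.445]
ft_force: [0.4, -0.1, -3.8]
width: 25.8
```

jog_arm(steps=[{"dp":[-0.15,0.2,0],"turn":[0,0,0.155],"claw":0.2},{"dp":[-0.15,0.4,0],"turn":[0,0,0.155],"claw":0.2},{"dp":[-0.15,0.8,0],"turn":[0,0,0.155],"claw":0.2},{"dp":[-0.15,0.8,0],"turn":[0,0,0.155],"claw":0.2}])

```text
t: 3.7
ee_pos: [484.0, -198.0, 100.0]
orientation: [-1.565, 0.065, -0.054]
ft_force: [-0.6, 0.1, -3.9]
width: 25.9
```

Run:
```python
from h import *
o=st();M=R.from_rotvec(o['orientation']).as_matrix();print(np.degrees(np.arctan2(M[1,0],M[0,0])))
s=grab('side')
save(s['img'],'pics/s2.png')
```

```text
t 3.7 p [ 484. -198.  100.] x [ 0.997 -0.076 -0.007] y [-0.007  0.005 -1.   ] q [-0.41  0.46  1.93  0.    0.76 -0.34] F [-0.6  0.1 -3.9] w 25.9
-4.346699786399345
```

View pics/s2.png

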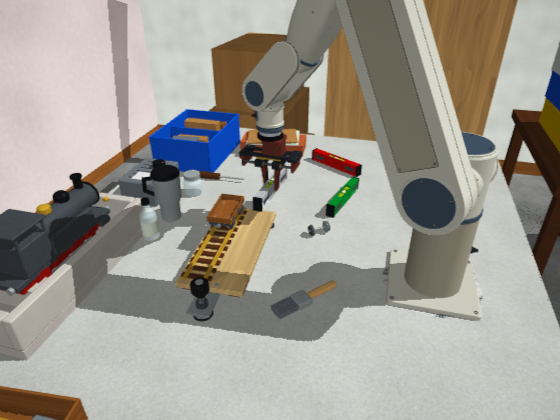

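jog_arm(steps=[{"dp":[0,0.5,0],"turn":[0,0,0.04],"claw":0.2},{"dp":[0,1,0],"turn":[0,0,0.04],"claw":0.2},{"dp":[0,1,0],"turn":[0,0,0.04],"claw":0.2}])

```text
t: 4.0
ee_pos: [483.2, -114.9, 99.5]
orientation: [-1.565, -0.039, 0.053]
ft_force: [-0.1, 0.4, -3.6]
width: 26.0
```

jog_arm(steps=[{"dp":[0,0.5,0],"turn":[0,0,0],"claw":0.2},{"dp":[0,1,0],"turn":[0,0,0],"claw":0.2},{"dp":[0,1,0],"turn":[0,0,0],"claw":0.2}])

```text
t: 4.25
ee_pos: [482.5, -30.3, 99.1]
orientation: [-1.564, -0.039, 0.054]
ft_force: [0.0, 0.7, -3.3]
width: 25.9
```

jog_arm(steps=[{"dp":[0,0.5,0],"turn":[0,0,0],"claw":0.2},{"dp":[0,1,0],"turn":[0,0,0],"claw":0.2},{"dp":[0,1,0],"turn":[0,0,0],"claw":0.2},{"dp":[0,1,0],"turn":[0,0,0],"claw":0.2}])

```text
t: 4.58
ee_pos: [482.6, 51.3, 98.9]
orientation: [-1.564, -0.04, 0.056]
ft_force: [0.3, -0.1, -3.6]
width: 25.9
```

Run:
```python
from h import *
o=st();M=R.from_rotvec(o['orientation']).as_matrix();print(np.degrees(np.arctan2(M[1,0],M[0,0])))
s=grab('side')
save(cv2.resize(s['img'][130:320,150:340],None,fx=3,fy=3,interpolation=cv2.INTER_CUBIC),'pics/s3.png')
s=grab('top')
save(cv2.resize(s['img'][130:230,130:380],None,fx=3.2,fy=3.2,interpolation=cv2.INTER_CUBIC),'pics/t3.png')
```

```text
t 4.58 p [482.6  51.3  98.9] x [ 0.998  0.061 -0.01 ] y [-0.01   0.006 -1.   ] q [0.08 0.42 2.01 0.01 0.72 0.01] F [ 0.3 -0.1 -3.6] w 25.9
3.5091684605362423
```

View pics/s3.png

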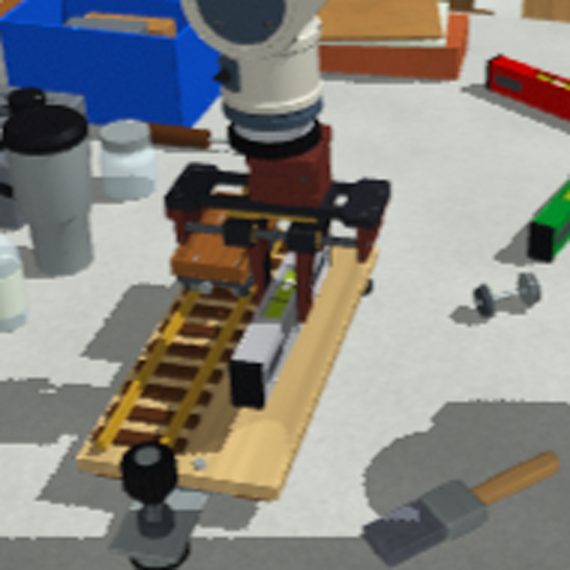

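View pics/t3.png

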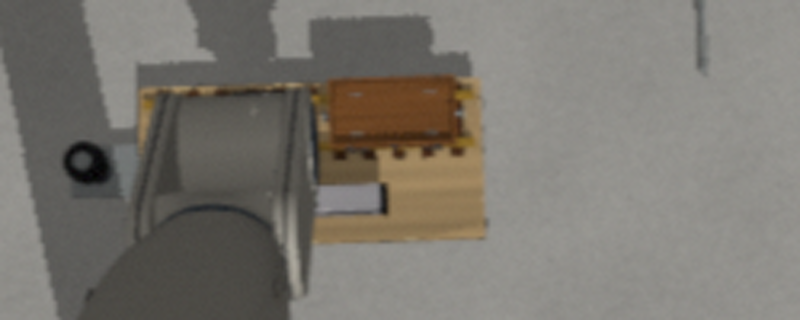

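jog_arm(steps=[{"dp":[0,0,-0.2],"turn":[0,0,-0.004],"claw":0.2},{"dp":[0,0,-0.4],"turn":[0,0,-0.004],"claw":0.2},{"dp":[0,0,-0.43],"turn":[0,0,-0.004],"claw":0.2},{"dp":[0,0,-0.45],"turn":[0,0,-0.004],"claw":0.2},{"dp":[0,0,-0.47],"turn":[0,0,-0.004],"claw":0.2},{"dp":[0,0,-0.47],"turn":[0,0,-0.004],"claw":0.2}])

```text
t: 5.18
ee_pos: [483.0, 48.6, 61.6]
orientation: [-1.565, -0.028, 0.043]
ft_force: [0.7, -0.4, -3.5]
width: 26.1
```

Run:
```python
from h import *
o=st()
```

```text
t 5.18 p [483.   48.6  61.6] x [ 0.999  0.045 -0.009] y [-0.01   0.006 -1.   ] q [0.07 0.49 2.02 0.01 0.64 0.02] F [ 0.7 -0.4 -3.5] w 26.1
```

jog_arm(steps=[{"dp":[0,0,-0.015],"turn":[0,0,0],"claw":0.2},{"dp":[0,0,-0.03],"turn":[0,0,0],"claw":0.2},{"dp":[0,0,-0.04],"turn":[0,0,0],"claw":0.2},{"dp":[0,0,-0.04],"turn":[0,0,0],"claw":0.2}])

```text
t: 5.52
ee_pos: [483.3, 48.6, 59.4]
orientation: [-1.565, -0.029, 0.042]
ft_force: [-2.6, -1.1, 9.0]
width: 25.9
```

jog_arm(steps=[{"dp":[0,0,0.01],"turn":[0,0,0],"claw":0.55},{"dp":[0,0,0.01],"turn":[0,0,0],"claw":0.55},{"dp":[0,0,0.01],"turn":[0,0,0],"claw":0.55},{"dp":[0,0,0.01],"turn":[0,0,0],"claw":0.55},{"dp":[0,0,0.3],"turn":[0,0,0],"claw":0.55},{"dp":[0,0,0.6],"turn":[0,0,0],"claw":0.55},{"dp":[0,0,1],"turn":[0,0,0],"claw":0.55},{"dp":[0,0,1],"turn":[0,0,0],"claw":0.55},{"dp":[0,0,1],"turn":[0,0,0],"claw":0.55}])

```text
t: 6.27
ee_pos: [484.6, 48.7, 140.9]
orientation: [-1.565, -0.032, 0.039]
ft_force: [-0.8, -1.2, 0.2]
width: 48.3
```

Run:
```python
from h import *
o=st()
```

```text
t 6.27 p [484.6  48.7 140.9] x [ 0.999  0.045 -0.004] y [-0.005  0.006 -1.   ] q [0.07 0.35 1.99 0.01 0.81 0.02] F [-0.8 -1.2  0.2] w 48.3
```

jog_arm(steps=[{"dp":[0.15,0.4,0],"turn":[0,0,0.212],"claw":0.8},{"dp":[0.15,0.84,0],"turn":[0,0,0.212],"claw":0.8},{"dp":[0.15,0.84,0],"turn":[0,0,0.212],"claw":0.8},{"dp":[0.15,0.84,0],"turn":[0,0,0.212],"claw":0.8},{"dp":[0.15,0.84,0],"turn":[0,0,0.212],"claw":0.8},{"dp":[0.15,0.84,0],"turn":[0,0,0.212],"claw":0.8}])

```text
t: 6.77
ee_pos: [495.6, 116.1, 139.3]
orientation: [-1.492, -0.554, 0.569]
ft_force: [-0.3, 0.2, -0.2]
width: 69.9
```

jog_arm(steps=[{"dp":[0.15,0.4,0],"turn":[0,0,0.212],"claw":0.8},{"dp":[0.15,0.84,0],"turn":[0,0,0.212],"claw":0.8},{"dp":[0.15,0.84,0],"turn":[0,0,0.212],"claw":0.8},{"dp":[0.15,0.84,0],"turn":[0,0,0.212],"claw":0.8},{"dp":[0.15,0.84,0],"turn":[0,0,0.212],"claw":0.8},{"dp":[0.15,0.84,0],"turn":[0,0,0.212],"claw":0.8}])

```text
t: 7.27
ee_pos: [506.5, 183.3, 137.5]
orientation: [-1.286, -1.065, 1.086]
ft_force: [-0.5, -0.4, -0.6]
width: 70.2
```

jog_arm(steps=[{"dp":[0.15,0.4,0],"turn":[0,0,0.212],"claw":0.8},{"dp":[0.15,0.82,0],"turn":[0,0,0.212],"claw":0.8},{"dp":[0.15,0.82,0],"turn":[0,0,0.212],"claw":0.8},{"dp":[0.15,0.82,0],"turn":[0,0,0.212],"claw":0.8},{"dp":[0.15,0.82,0],"turn":[0,0,0.212],"claw":0.8},{"dp":[0.15,0.82,0],"turn":[0,0,0.212],"claw":0.8}])

```text
t: 7.77
ee_pos: [517.5, 248.9, 135.6]
orientation: [-0.934, -1.55, 1.577]
ft_force: [0.4, -0.2, -0.1]
width: 69.7
```

Run:
```python
from h import *
o=st()
s=grab('side');save(s['img'],'pics/s4.png')
d=grab('top'); save(d['img'],'pics/t4.png')
```

```text
t 7.77 p [517.5 248.9 135.6] x [-0.474  0.88  -0.008] y [-0.007 -0.013 -1.   ] q [ 0.43  0.47  1.8  -0.01  0.89 -1.63] F [ 0.4 -0.2 -0.1] w 69.7
```

View pics/s4.png

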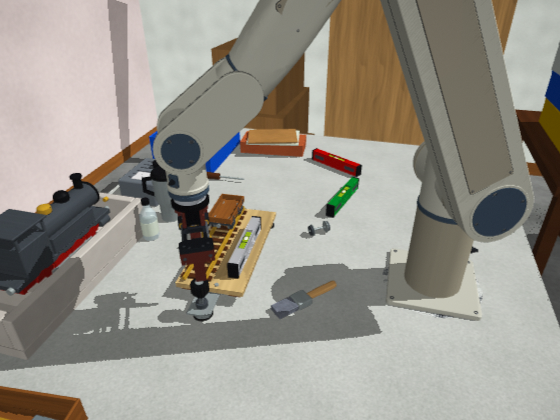

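View pics/t4.png

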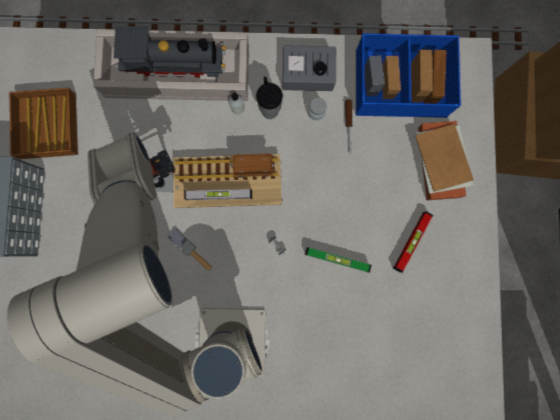

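jog_arm(steps=[{"dp":[0.045,0,-0.4],"turn":[0,0,0],"claw":0.8},{"dp":[0.045,0,-0.82],"turn":[0,0,0],"claw":0.8},{"dp":[0.045,0,-0.82],"turn":[0,0,0],"claw":0.8},{"dp":[0.045,0,-0.82],"turn":[0,0,0],"claw":0.8}])

```text
t: 8.2
ee_pos: [519.4, 247.8, 68.2]
orientation: [-0.936, -1.539, 1.574]
ft_force: [0.1, 0.6, 0.2]
width: 70.2
```

Run:
```python
from h import *
o=st()
s=grab('side');save(cv2.resize(s['img'][180:330,150:290],None,fx=4,fy=4,interpolation=cv2.INTER_CUBIC),'pics/s5.png')
d=grab('top'); save(cv2.resize(d['img'][170:215,150:270],None,fx=6.5,fy=6.5,interpolation=cv2.INTER_CUBIC),'pics/t5.png')
```

```text
t 8.2 p [519.4 247.8  68.2] x [-0.467  0.884 -0.008] y [-0.012 -0.015 -1.   ] q [ 0.43  0.58  1.81 -0.01  0.77 -1.62] F [0.1 0.6 0.2] w 70.2
```

View pics/s5.png

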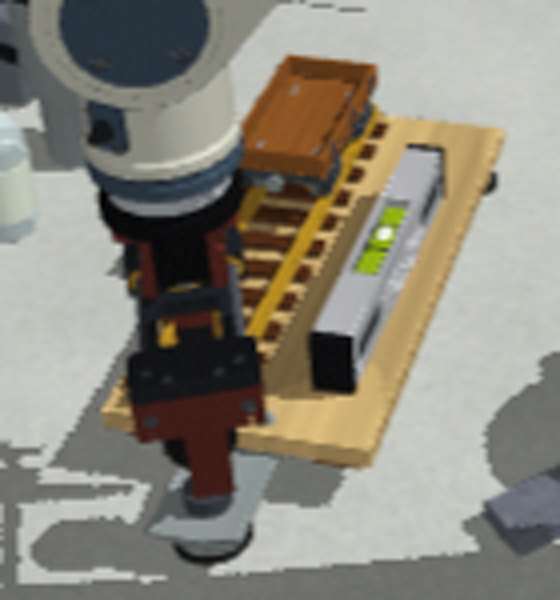

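View pics/t5.png

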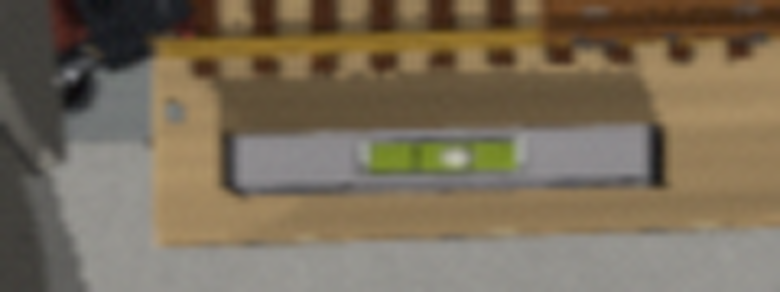

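```bash
cat >> h.py <<'E'
def bubble(d,c=np.array([484.,49,86.]),ax=np.array([-.047,.9989,0]),show=False):
    # sample intensities along the level axis on its top; return vial-centred bubble place
    lat=np.array([ax[1],-ax[0],0]); t=np.arange(-60,60,.5); P=np.zeros((len(t),3))
    # find the green centroid first (colour) to centre laterally
    hsv=cv2.cvtColor(d['img'],cv2.COLOR_RGB2HSV); u,v=proj(d,c)
    m=(hsv[...,1]>130)&(hsv[...,0]>27)&(hsv[...,0]<50)&(hsv[...,2]>60)
    yy,xx=np.nonzero(m); k=np.hypot(xx-u,yy-v)<30; xx,yy=xx[k],yy[k]
    p=np.array([onz(d,a,b,c[2]) for a,b in zip(xx,yy)])-c
    s=p@ax; l=p@lat
    lo,la=(s.min()+s.max())/2,np.median(l)
    img=d['img'].astype(np.float32); prof=[]
    for w in (-2,-1,0,1,2):
        q=np.array([proj(d,c+ax*x+lat*(la+w)) for x in t]).astype(np.float32)
        prof.append(cv2.remap(img,q[None,:,0],q[None,:,1],cv2.INTER_LINEAR)[0])
    pr=np.mean(prof,0); return t,pr,lo,la,len(s)
E
python3 - <<'E'
from h import *
for n in('top','side'):
    d=grab(n); t,pr,lo,la,k=bubble(d); print(n,lo,la,k)
    for x,c in zip(t[::4],pr[::4]): print(x,c.astype(int),end='; ')
    print()
E
```

```text
top 1.8182703033924845 -0.7605833699020622 61
-60.0 [142 139 141]; -58.0 [142 138 141]; -56.0 [142 139 141]; -54.0 [142 140 142]; -52.0 [142 140 142]; -50.0 [143 140 142]; -48.0 [143 141 143]; -46.0 [143 141 142]; -44.0 [141 139 140]; -42.0 [139 137 138]; -40.0 [147 147 144]; -38.0 [151 154 142]; -36.0 [148 156 127]; -34.0 [136 149  93]; -32.0 [123 140  56]; -30.0 [119 137  46]; -28.0 [118 135  41]; -26.0 [118 135  41]; -24.0 [119 136  42]; -22.0 [120 137  43]; -20.0 [120 137  44]; -18.0 [121 137  51]; -16.0 [123 137  62]; -14.0 [120 130  78]; -12.0 [126 131  98]; -10.0 [146 148 126]; -8.0 [163 164 145]; -6.0 [177 178 158]; -4.0 [174 175 154]; -2.0 [167 169 142]; 0.0 [155 160 123]; 2.0 [141 150  95]; 4.0 [128 142  69]; 6.0 [122 138  51]; 8.0 [118 136  44]; 10.0 [116 133  42]; 12.0 [104 120  39]; 14.0 [ 98 113  37]; 16.0 [ 99 115  38]; 18.0 [108 124  40]; 20.0 [117 134  42]; 22.0 [117 135  41]; 24.0 [118 136  42]; 26.0 [119 137  44]; 28.0 [119 137  43]; 30.0 [118 136  43]; 32.0 [117 135  43]; 34.0 [117 134  52]; 36.0 [119 133  67]; 38.0 [133 142 103]; 40.0 [139 144 125]; 42.0 [135 137
[... 734 characters left out ...]
25]; -10.0 [141 166  48]; -8.0 [143 162  78]; -6.0 [161 173 119]; -4.0 [195 203 168]; -2.0 [225 229 209]; 0.0 [228 232 212]; 2.0 [229 233 215]; 4.0 [227 231 209]; 6.0 [222 228 200]; 8.0 [197 210 148]; 10.0 [162 188  68]; 12.0 [141 173  20]; 14.0 [133 163  21]; 16.0 [122 149  22]; 18.0 [112 138  23]; 20.0 [108 133  23]; 22.0 [123 151  22]; 24.0 [139 170  21]; 26.0 [145 177  20]; 28.0 [144 177  20]; 30.0 [144 177  19]; 32.0 [145 177  20]; 34.0 [145 177  20]; 36.0 [145 177  21]; 38.0 [145 178  22]; 40.0 [146 177  27]; 42.0 [146 177  36]; 44.0 [147 171  68]; 46.0 [150 165 107]; 48.0 [161 169 144]; 50.0 [172 175 173]; 52.0 [176 177 181]; 54.0 [175 177 180]; 56.0 [175 177 180]; 58.0 [175 177 180];
```

jog_arm(steps=[{"dp":[0.015,0.01,0],"turn":[0,0,0],"claw":0.35},{"dp":[0.015,0.01,0],"turn":[0,0,0],"claw":0.35},{"dp":[0.015,0.01,0],"turn":[0,0,0],"claw":0.35},{"dp":[0.015,0.01,0],"turn":[0,0,0],"claw":0.35},{"dp":[0.015,0.01,0],"turn":[0,0,0],"claw":0.35}])

```text
t: 8.82
ee_pos: [522.6, 252.2, 72.4]
orientation: [-0.938, -1.547, 1.565]
ft_force: [-13.9, 26.5, 2.6]
width: 40.6
```

Run:
```python
from h import *
o=st();print(o['moment'])
```

```text
t 8.82 p [522.6 252.2  72.4] x [-0.466  0.885 -0.004] y [-0.006 -0.008 -1.   ] q [ 0.43  0.57  1.81 -0.01  0.77 -1.62] F [-13.9  26.5   2.6] w 40.6
[ 4.6197635   2.10572382 -0.09227516]
```

jog_arm(steps=[{"dp":[0,0,0],"turn":[0,0,0],"claw":0.35},{"dp":[0,0,0],"turn":[0,0,0],"claw":0.35}])

```text
t: 8.98
ee_pos: [522.2, 252.9, 72.5]
orientation: [-0.938, -1.547, 1.564]
ft_force: [-2.2, 5.6, 0.1]
width: 39.8
```

Run:
```python
from h import *
o=st();print(o['moment'])
```

```text
t 8.98 p [522.2 252.9  72.5] x [-0.466  0.885 -0.003] y [-0.006 -0.007 -1.   ] q [ 0.43  0.57  1.81 -0.01  0.77 -1.62] F [-2.2  5.6  0.1] w 39.8
[ 1.01795397  0.24068874 -0.06715658]
```

jog_arm(steps=[{"dp":[0,0,0],"turn":[0,0,-0.04],"claw":0.35},{"dp":[0,0,0],"turn":[0,0,-0.08],"claw":0.35},{"dp":[0,0,0],"turn":[0,0,-0.12],"claw":0.35},{"dp":[0,0,0],"turn":[0,0,-0.16],"claw":0.35},{"dp":[0,0,0],"turn":[0,0,-0.19],"claw":0.35},{"dp":[0,0,0],"turn":[0,0,-0.19],"claw":0.35}])

```text
t: 9.48
ee_pos: [522.2, 252.9, 72.5]
orientation: [-1.257, -1.115, 1.129]
ft_force: [0.6, 1.9, -0.3]
width: 39.6
```

```bash
cat >> h.py <<'E'
def meas():
    for n in('top','side'):
        d=grab(n); t,pr,lo,la,k=bubble(d); b=pr[:,2]; g=b.min()
        def cross(lev,a,e,rising):
            i=[j for j in range(len(t)-1) if a<=t[j]<e and ((b[j]<lev<=b[j+1]) if rising else (b[j]>=lev>b[j+1]))]; return [t[j]+.5*(lev-b[j])/(b[j+1]-b[j]) for j in i]
        k=(t>lo-28)&(t<lo+28); tk,bk=t[k],b[k]; lev=(np.percentile(bk,15)+bk.max())/2
        up=cross(lev,lo-28,lo+28,True); dn=cross(lev,lo-28,lo+28,False)
        lev2=(np.percentile(bk,15)+np.median(b[abs(t-lo)>48]))/2
        L=cross(lev2,lo-50,lo-26,False);Rr=cross(lev2,lo+26,lo+50,True)
        r=pr[:,0]
        print(n,'bubble',np.round(up,1),np.round(dn,1),'vial',np.round(L,1),np.round(Rr,1),'off',round((up[0]+dn[-1]-L[-1]-Rr[0])/2,1) if up and dn and L and Rr else None)
        # dark line minima
        i=[j for j in range(2,len(t)-2) if abs(t[j]-lo)<20 and r[j]==r[max(0,j-12):j+13].min() and r[j]<np.median(r[k])-6]
        print('   lines',[(t[j],int(r[j])) for j in i])
E
python3 - <<'E'
from h import *
o=st();print(o['moment']); meas()
E
```

```text
t 9.48 p [522.2 252.9  72.5] x [ 0.116  0.993 -0.003] y [-0.009 -0.002 -1.   ] q [ 0.43  0.57  1.81  0.    0.77 -1.03] F [ 0.6  1.9 -0.3] w 39.6
[ 0.36584418 -0.01746044 -0.08406315]
top bubble [-11.2] [2.7] vial [-33.9] [37.3] off -6.0
   lines [(np.float64(13.5), 99)]
side bubble [-6.] [9.] vial [-29.7] [44.7] off -6.0
   lines [(np.float64(16.5), 112)]
```

jog_arm(steps=[{"dp":[0,0,0],"turn":[0,0,-0.04],"claw":0.35},{"dp":[0,0,0],"turn":[0,0,-0.08],"claw":0.35},{"dp":[0,0,0],"turn":[0,0,-0.12],"claw":0.35},{"dp":[0,0,0],"turn":[0,0,-0.16],"claw":0.35},{"dp":[0,0,0],"turn":[0,0,-0.2],"claw":0.35},{"dp":[0,0,0],"turn":[0,0,-0.24],"claw":0.35},{"dp":[0,0,0],"turn":[0,0,-0.26],"claw":0.35},{"dp":[0,0,0],"turn":[0,0,-0.26],"claw":0.35},{"dp":[0,0,0],"turn":[0,0,-0.26],"claw":0.35},{"dp":[0,0,0],"turn":[0,0,-0.26],"claw":0.35},{"dp":[0,0,0],"turn":[0,0,-0.26],"claw":0.35},{"dp":[0,0,0],"turn":[0,0,-0.26],"claw":0.35}])

```text
t: 10.58
ee_pos: [522.1, 252.8, 72.4]
orientation: [-1.504, -0.5, 0.51]
ft_force: [-1.3, 0.1, 0.7]
width: 39.6
```

jog_arm(steps=[{"dp":[0,0,0],"claw":0.35,"turn":[0,0,0]},{"dp":[0,0,0],"claw":0.35,"turn":[0,0,0]},{"dp":[0,0,0],"claw":0.35,"turn":[0,0,0]},{"dp":[0,0,0],"claw":0.35,"turn":[0,0,0]},{"dp":[0,0,0],"claw":0.35,"turn":[0,0,0]},{"dp":[0,0,0],"claw":0.35,"turn":[0,0,0]},{"dp":[0,0,0],"claw":0.35,"turn":[0,0,0]},{"dp":[0,0,0],"claw":0.35,"turn":[0,0,0]},{"dp":[0,0,0],"claw":0.35,"turn":[0,0,0]},{"dp":[0,0,0],"claw":0.35,"turn":[0,0,0]},{"dp":[0,0,0],"claw":0.35,"turn":[0,0,0]},{"dp":[0,0,0],"claw":0.35,"turn":[0,0,0]}])

```text
t: 11.58
ee_pos: [522.1, 252.8, 72.4]
orientation: [-1.504, -0.5, 0.51]
ft_force: [-1.1, 1.2, 0.9]
width: 39.1
```

jog_arm(steps=[{"dp":[0,0,0],"claw":0.35,"turn":[0,0,0]},{"dp":[0,0,0],"claw":0.35,"turn":[0,0,0]},{"dp":[0,0,0],"claw":0.35,"turn":[0,0,0]},{"dp":[0,0,0],"claw":0.35,"turn":[0,0,0]},{"dp":[0,0,0],"claw":0.35,"turn":[0,0,0]},{"dp":[0,0,0],"claw":0.35,"turn":[0,0,0]},{"dp":[0,0,0],"claw":0.35,"turn":[0,0,0]},{"dp":[0,0,0],"claw":0.35,"turn":[0,0,0]},{"dp":[0,0,0],"claw":0.35,"turn":[0,0,0]},{"dp":[0,0,0],"claw":0.35,"turn":[0,0,0]},{"dp":[0,0,0],"claw":0.35,"turn":[0,0,0]},{"dp":[0,0,0],"claw":0.35,"turn":[0,0,0]}])

```text
t: 12.58
ee_pos: [522.1, 252.8, 72.4]
orientation: [-1.504, -0.5, 0.51]
ft_force: [-1.3, 0.3, 0.3]
width: 39.5
```

Run:
```python
from h import *
o=st();print(o['moment']); meas()
s=grab('side');save(cv2.resize(s['img'][210:285,210:290],None,fx=7,fy=7,interpolation=cv2.INTER_CUBIC),'pics/s6.png')
d=grab('top'); save(cv2.resize(d['img'][180:210,180:260],None,fx=9,fy=9,interpolation=cv2.INTER_CUBIC),'pics/t6.png')
```

```text
t 12.58 p [522.1 252.8  72.4] x [ 0.799  0.602 -0.003] y [-0.008  0.005 -1.   ] q [ 0.43  0.57  1.81  0.01  0.77 -0.23] F [-1.3  0.3  0.3] w 39.5
[0.13138069 0.05310006 0.11291931]
top bubble [-7.5] [8.4] vial [-35.8] [37.4] off -0.4
   lines [(np.float64(-12.5), 100), (np.float64(13.5), 106)]
side bubble [-2.3] [13.8] vial [-30.8] [43.5] off -0.6
   lines [(np.float64(-7.0), 99), (np.float64(16.0), 115)]
```

View pics/s6.png

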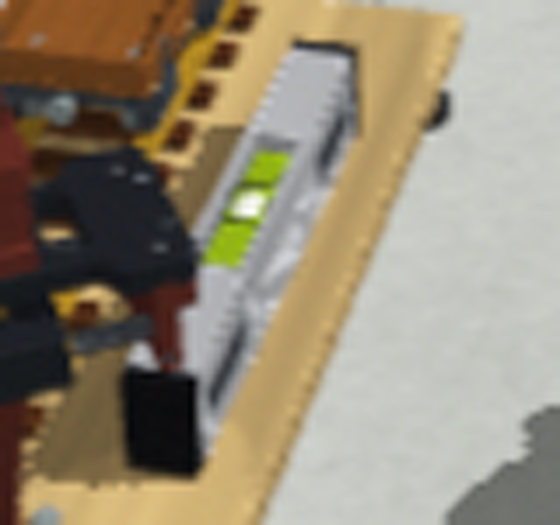

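View pics/t6.png

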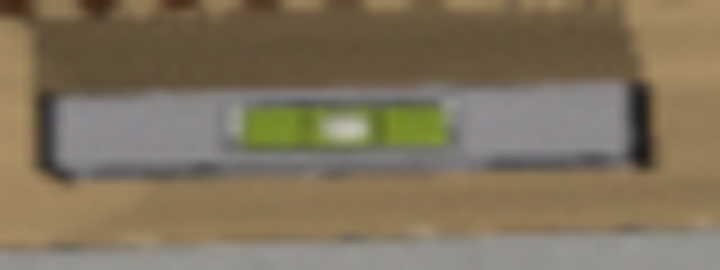

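jog_arm(steps=[{"dp":[0,0,0],"turn":[0,0,0],"claw":0.75},{"dp":[0,0,0],"turn":[0,0,0],"claw":0.75},{"dp":[0,0,0],"turn":[0,0,0],"claw":0.75},{"dp":[0,0,0],"turn":[0,0,0],"claw":0.75},{"dp":[0,0,0.3],"turn":[0,0,0],"claw":0.75},{"dp":[0,0,0.7],"turn":[0,0,0],"claw":0.75},{"dp":[0,0,1],"turn":[0,0,0],"claw":0.75},{"dp":[0,0,1],"turn":[0,0,0],"claw":0.75},{"dp":[0,0,1],"turn":[0,0,0],"claw":0.75}])

```text
t: 13.53
ee_pos: [523.1, 253.2, 153.9]
orientation: [-1.503, -0.503, 0.507]
ft_force: [-0.6, -0.0, -0.5]
width: 65.8
```

jog_arm(steps=[{"dp":[-0.15,-0.4,0],"turn":[0,0,-0.1],"claw":0},{"dp":[-0.15,-0.9,0],"turn":[0,0,-0.1],"claw":0},{"dp":[-0.15,-0.9,0],"turn":[0,0,-0.1],"claw":0},{"dp":[-0.15,-0.9,0],"turn":[0,0,-0.1],"claw":0}])

```text
t: 13.87
ee_pos: [510.0, 179.2, 152.5]
orientation: [-1.548, -0.253, 0.259]
ft_force: [-0.0, -0.8, 0.6]
width: 42.8
```

jog_arm(steps=[{"dp":[-0.15,-0.4,0],"turn":[0,0,-0.09],"claw":0},{"dp":[-0.15,-0.9,0],"turn":[0,0,-0.09],"claw":0},{"dp":[-0.15,-0.9,0],"turn":[0,0,-0.09],"claw":0},{"dp":[-0.15,-0.9,0],"turn":[0,0,-0.09],"claw":0}])

```text
t: 14.2
ee_pos: [497.5, 106.3, 151.6]
orientation: [-1.563, -0.03, 0.037]
ft_force: [1.0, -0.4, 0.4]
width: 16.0
```

jog_arm(steps=[{"dp":[-0.1,-0.4,0],"turn":[0,0,0],"claw":0},{"dp":[-0.1,-0.9,0],"turn":[0,0,0],"claw":0},{"dp":[-0.1,-0.9,0],"turn":[0,0,0],"claw":0},{"dp":[-0.1,-0.9,0],"turn":[0,0,0],"claw":0}])

```text
t: 14.53
ee_pos: [489.7, 34.0, 151.2]
orientation: [-1.562, -0.03, 0.038]
ft_force: [0.6, 0.2, 0.3]
width: 0.7
```

Run:
```python
from h import *
o=st();print(o['moment']); 
s=grab('side');save(cv2.resize(s['img'][130:310,150:330],None,fx=3.2,fy=3.2,interpolation=cv2.INTER_CUBIC),'pics/s7.png')
```

```text
t 14.53 p [489.7  34.  151.2] x [ 0.999  0.043 -0.005] y [-0.005  0.008 -1.   ] q [ 0.04  0.34  1.97  0.01  0.84 -0.01] F [0.6 0.2 0.3] w 0.7
[-0.0494275  -0.11098178  0.01666401]
```

View pics/s7.png

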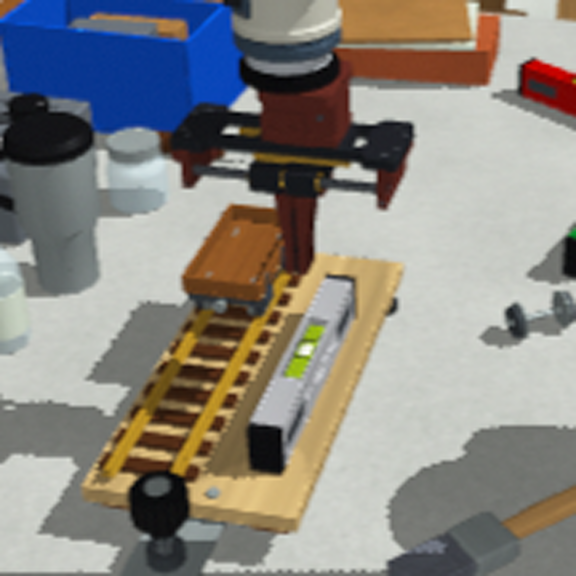

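jog_arm(steps=[{"dp":[-0.05,-0.44,-0.1],"turn":[0,0,0],"claw":0},{"dp":[-0.05,-0.44,-0.4],"turn":[0,0,0],"claw":0},{"dp":[-0.05,-0.44,-0.68],"turn":[0,0,0],"claw":0},{"dp":[-0.05,-0.44,-0.68],"turn":[0,0,0],"claw":0},{"dp":[-0.05,-0.44,-0.68],"turn":[0,0,0],"claw":0}])

```text
t: 15.0
ee_pos: [485.3, 1.2, 96.1]
orientation: [-1.562, -0.031, 0.043]
ft_force: [-1.0, 0.2, 0.3]
width: 0.5
```

Run:
```python
from h import *
o=st(); 
s=grab('side');save(cv2.resize(s['img'][130:310,150:330],None,fx=3.2,fy=3.2,interpolation=cv2.INTER_CUBIC),'pics/s8.png')
```

```text
t 15.0 p [485.3   1.2  96.1] x [ 0.999  0.047 -0.007] y [-0.008  0.008 -1.   ] q [-0.03  0.43  2.01  0.01  0.71 -0.08] F [-1.   0.2  0.3] w 0.5
```

View pics/s8.png

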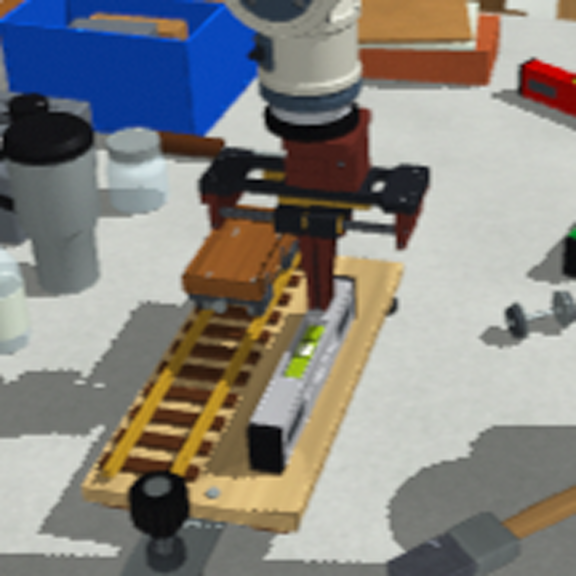

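jog_arm(steps=[{"dp":[0,0,-0.03],"turn":[0,0,0],"claw":0},{"dp":[0,0,-0.06],"turn":[0,0,0],"claw":0},{"dp":[0,0,-0.08],"turn":[0,0,0],"claw":0},{"dp":[0,0,-0.08],"turn":[0,0,0],"claw":0}])

```text
t: 15.38
ee_pos: [486.3, 1.3, 90.9]
orientation: [-1.562, -0.033, 0.041]
ft_force: [0.5, 0.1, 0.5]
width: 0.4
```

jog_arm(steps=[{"dp":[0,0,-0.01],"turn":[0,0,0],"claw":0},{"dp":[0,0,-0.02],"turn":[0,0,0],"claw":0},{"dp":[0,0,-0.02],"turn":[0,0,0],"claw":0}])

```text
t: 15.63
ee_pos: [486.3, 1.3, 89.3]
orientation: [-1.562, -0.033, 0.041]
ft_force: [0.1, 0.3, -0.2]
width: 0.8
```

jog_arm(steps=[{"dp":[0,0,-0.01],"turn":[0,0,0],"claw":0},{"dp":[0,0,-0.02],"turn":[0,0,0],"claw":0},{"dp":[0,0,-0.02],"turn":[0,0,0],"claw":0}])

```text
t: 15.88
ee_pos: [486.2, 1.2, 87.6]
orientation: [-1.562, -0.033, 0.041]
ft_force: [-0.3, -0.1, 0.0]
width: 0.2
```

jog_arm(steps=[{"dp":[0,0,-0.005],"turn":[0,0,0],"claw":0},{"dp":[0,0,-0.01],"turn":[0,0,0],"claw":0},{"dp":[0,0,-0.01],"turn":[0,0,0],"claw":0}])

```text
t: 16.13
ee_pos: [486.4, 1.2, 87.3]
orientation: [-1.562, -0.033, 0.041]
ft_force: [-1.8, 0.4, 7.1]
width: 0.5
```

jog_arm(steps=[{"dp":[0,0,-0.009],"turn":[0,0,0],"claw":0},{"dp":[0,0,-0.009],"turn":[0,0,0],"claw":0},{"dp":[0,0,-0.009],"turn":[0,0,0],"claw":0},{"dp":[0,0,-0.009],"turn":[0,0,0],"claw":0}])

```text
t: 16.47
ee_pos: [486.4, 1.2, 87.3]
orientation: [-1.562, -0.033, 0.041]
ft_force: [-2.6, -0.1, 9.3]
width: 0.7
```

Run:
```python
from h import *
for i in range(3):
    s=grab('side'); print(ctrl.get_obs()['ft_force'])
```

```text
[-2.85977461 -0.52692839 10.05946479]
[-3.11027866  0.19215515 10.69205339]
[-2.39466587 -0.04452358  9.84134187]
```

Around 10 N. Hold the same target for 2 s so the bubble settles, then check.

jog_arm(steps=[{"dp":[0,0,-0.009],"turn":[0,0,0],"claw":0},{"dp":[0,0,-0.009],"turn":[0,0,0],"claw":0},{"dp":[0,0,-0.009],"turn":[0,0,0],"claw":0},{"dp":[0,0,-0.009],"turn":[0,0,0],"claw":0},{"dp":[0,0,-0.009],"turn":[0,0,0],"claw":0},{"dp":[0,0,-0.009],"turn":[0,0,0],"claw":0},{"dp":[0,0,-0.009],"turn":[0,0,0],"claw":0},{"dp":[0,0,-0.009],"turn":[0,0,0],"claw":0},{"dp":[0,0,-0.009],"turn":[0,0,0],"claw":0},{"dp":[0,0,-0.009],"turn":[0,0,0],"claw":0},{"dp":[0,0,-0.009],"turn":[0,0,0],"claw":0},{"dp":[0,0,-0.009],"turn":[0,0,0],"claw":0}])

```text
t: 17.62
ee_pos: [486.4, 1.2, 87.3]
orientation: [-1.562, -0.033, 0.04]
ft_force: [-3.4, -0.1, 10.4]
width: 0.7
```

jog_arm(steps=[{"dp":[0,0,-0.009],"turn":[0,0,0],"claw":0},{"dp":[0,0,-0.009],"turn":[0,0,0],"claw":0},{"dp":[0,0,-0.009],"turn":[0,0,0],"claw":0},{"dp":[0,0,-0.009],"turn":[0,0,0],"claw":0},{"dp":[0,0,-0.009],"turn":[0,0,0],"claw":0},{"dp":[0,0,-0.009],"turn":[0,0,0],"claw":0},{"dp":[0,0,-0.009],"turn":[0,0,0],"claw":0},{"dp":[0,0,-0.009],"turn":[0,0,0],"claw":0},{"dp":[0,0,-0.009],"turn":[0,0,0],"claw":0},{"dp":[0,0,-0.009],"turn":[0,0,0],"claw":0},{"dp":[0,0,-0.009],"turn":[0,0,0],"claw":0},{"dp":[0,0,-0.009],"turn":[0,0,0],"claw":0}])

```text
t: 18.62
ee_pos: [486.4, 1.2, 87.3]
orientation: [-1.562, -0.033, 0.04]
ft_force: [-3.8, 0.9, 10.5]
width: 0.4
```

Run:
```python
from h import *
st()
F=[]
for i in range(5): s=grab('side'); F.append(ctrl.get_obs()['ft_force'])
print(np.mean(F,0))
try: meas()
except Exception as e: print(e)
save(cv2.resize(s['img'][180:290,210:310],None,fx=5.4,fy=5.4,interpolation=cv2.INTER_CUBIC),'pics/s9.png')
X=cloud(s);q=X[(s['range_z']>0)&(X[...,0]>500)&(X[...,0]<640)&(X[...,1]>-190)&(X[...,1]<60)&(X[...,2]>85)&(X[...,2]<112)]
print('wagon',rect(q))
```

```text
t 18.62 p [486.4   1.2  87.3] x [ 0.999  0.047 -0.004] y [-0.005  0.008 -1.   ] q [-0.03  0.44  2.01  0.01  0.69 -0.08] F [-3.8  0.9 10.5] w 0.4
[-2.79165022  0.60627754 10.48288228]
operands could not be broadcast together with shapes (0,) (3,) 
wagon ((575.1068725585938, -54.290077209472656), (72.86315155029297, 141.39166259765625), 2.383549690246582)
```

View pics/s9.png

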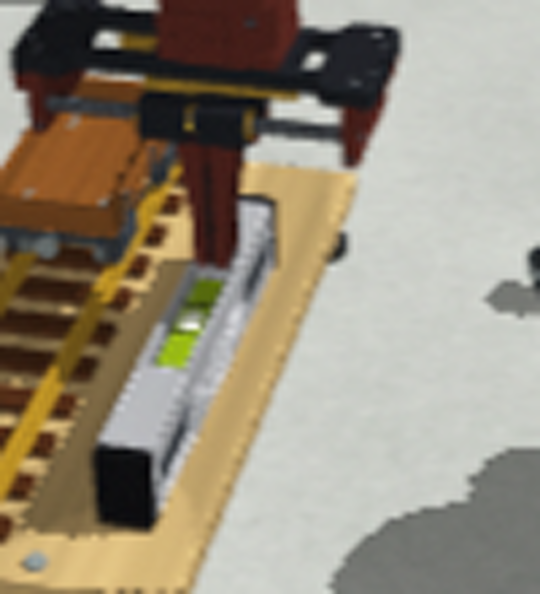

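Run:
```python
from h import *
d=grab('side')
_g=grab
import h
h.grab=lambda n: d
meas()
t,pr,lo,la,k=bubble(d); print(lo,la,[(x,int(a[0]),int(a[2])) for x,a in zip(t[40:220:4],pr[40:220:4])])
save(cv2.resize(d['img'][225:260,225:265],None,fx=14,fy=14,interpolation=cv2.INTER_CUBIC),'pics/s10.png')
```

```text
top bubble [1.4] [14.] vial [-26.1] [38.] off 1.8
   lines [(np.float64(-7.0), 60), (np.float64(16.0), 119)]
side bubble [1.4] [14.] vial [-26.1] [38.] off 1.8
   lines [(np.float64(-7.0), 60), (np.float64(16.0), 119)]
8.097997586715707 -2.4670608223303034 [(np.float64(-40.0), 84, 68), (np.float64(-38.0), 102, 96), (np.float64(-36.0), 119, 119), (np.float64(-34.0), 122, 122), (np.float64(-32.0), 115, 112), (np.float64(-30.0), 107, 92), (np.float64(-28.0), 98, 56), (np.float64(-26.0), 89, 20), (np.float64(-24.0), 86, 14), (np.float64(-22.0), 85, 14), (np.float64(-20.0), 85, 15), (np.float64(-18.0), 86, 16), (np.float64(-16.0), 86, 17), (np.float64(-14.0), 84, 16), (np.float64(-12.0), 82, 16), (np.float64(-10.0), 73, 17), (np.float64(-8.0), 63, 20), (np.float64(-6.0), 66, 28), (np.float64(-4.0), 83, 45), (np.float64(-2.0), 101, 65), (np.float64(0.0), 119, 96), (np.float64(2.0), 138, 124), (np.float64(4.0), 153, 140), (np.float64(6.0), 168, 155), (np.float64(8.0), 191, 179), (np.float64(10.0), 216, 204), (np.float64(12.0), 215, 194), (np.float64(14.0), 162, 118), (np.float64(16.0), 119, 55), (np.float64(18.0), 129, 38), (np.float64(20.0), 147, 23), (np.float64(22.0), 151, 22), (np.float64(24.0), 152, 21), (np.float64(26.0), 152, 21), (np.float64(28.0), 152, 22), (np.float64(30.0), 152, 22), (np.float64(32.0), 152, 22), (np.float64(34.0), 152, 22), (np.float64(36.0), 152, 21), (np.float64(38.0), 152, 21), (np.float64(40.0), 154, 43), (np.float64(42.0), 157, 68), (np.float64(44.0), 170, 120), (np.float64(46.0), 186, 178), (np.float64(48.0), 188, 192)]
```

View pics/s10.png

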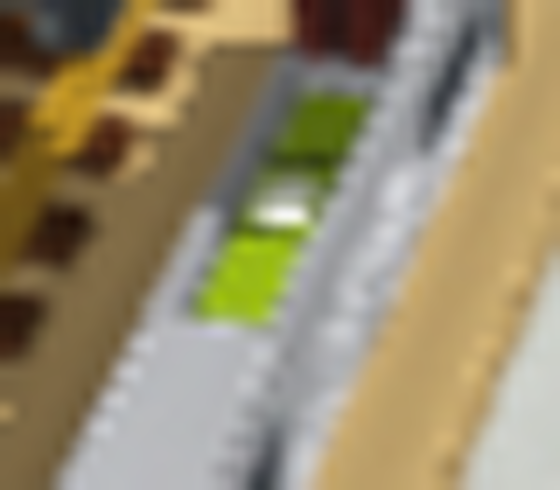

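Run:
```python
from h import *
st(); print(ctrl.close_job())
```

```text
t 18.97 p [486.4   1.2  87.2] x [ 0.999  0.047 -0.004] y [-0.005  0.008 -1.   ] q [-0.03  0.44  2.01  0.01  0.69 -0.08] F [-3.7  0.8 10.6] w 0.6
the job is handed in; nothing more can be done
None
```

I finished the job and handed it in at 19 s of the 72 s allowed, with the arm still pressing the level at about 10.5 N.

I laid the grey level on the bare strip with its middle close to `strip_mid`, then turned the black knob about 1.4 rad clockwise in one grip. I pressed on the level's top about 50 mm from its middle, towards the fixed feet, so the side camera could still see the vial.

**Bubble before pressing:** from the top camera it was within about 0.5 mm of the middle. The side camera gave −0.6 mm from the vial's ends, but about +1.2 mm from the two lines.

**Bubble while pressing:** the arm hid the vial from the top camera, so I only had the side view. There the bubble sits between the two lines and moved about 0.5 mm compared with before pressing. The automatic reading was +1.8 mm, but the gripper's shadow falls across the vial and skews it, so I count the bubble as within about 2 mm of the middle.

**Wagon:** it measured within about 2 mm of its starting place in the side camera, which is as close as the calibration allows.

**Forces:** while closing on the knob I was about 4 mm off its centre, which put about 30 N sideways on the tool. I re-centred before turning. At the end there was also about 3 N of sideways force along with the press.

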